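# Clear and close the reagent tray

## Task

The sliding cover of the reagent tray cannot be closed: a test cassette has been left lying across the tray's rim and a tall dropper bottle stands in its well. First lay that cassette flat on the reading plate, side by side with and roughly parallel to the two already there, and stand that bottle upright in the open carrier with the other bottles, keeping bottles upright all the way; only then slide the cover fully shut. Leave the low jar in the well and everything else on the bench where it is.

Things in the scene. Friction and masses are not known exactly. Their poses are not given: they have to be found in the camera images.
- tray: White fixed reagent tray. Origin: underside (bench), below the centre of the open well; y lengthwise = slide direction, x across. Outside x -46..46, y -100..200 mm. Well inside x -36..36, y -90..90, floor 5 mm and rim 45 mm above bench; beyond y 90 a closed deck. Bottle, jar and stray cassette lie in any order at y about -68, -13, 40, within 10 mm of the middle line
- cover (a joint): Slide of the grey cover, m: 0 shut against its stop, 0.195 fully open (parked towards the tray's +y); starts 0.178-0.195. Shut it by moving it to the tray's -y; about 2 N friction, stays where left. Plate 100 wide, 200 long, 6 thick, 45.5 to 51.5 mm above bench; leading edge at tray y = -100 mm + joint value. It passes just over the rim: whatever stands higher blocks it
- cover_grip (a point): Centre of the top of the cover's grip rib (moves with the cover): a bar 50 mm long across the tray (tray x), 10 mm thick (tray y), 22 mm tall, standing on the cover from 51.5 to 73.5 mm above the bench, 20 mm behind the cover's leading edge. Axes as the tray's
- stray: White flat plastic test cassette 110 x 24 x 8 mm (25 g), the one to be cleared, lying across the two side rims of the tray's well (underside 45 mm above the bench) with its length within 0.1 rad of tray x. Origin: centre of its underside; x along its length, y across, z up
- bottle: The bottle to be cleared, standing in the well of the tray: dropper bottle 78 mm tall: round white body 26 mm in diameter up to 44 mm, shoulder, then a grey cylindrical screw cap 20 mm in diameter from 52 to 78 mm above its base; 40 g. Origin: centre of its base, z up
- jar: Low round white jar, 34 mm in diameter, 30 mm tall, standing in the well of the tray, its top 35 mm above the bench (below the rim); stays there. Origin: centre of its base
- carrier: Open grey box fixed to the bench, outside 130 (x) x 180 (y) x 30 mm high, walls and floor 5 mm thick, holding two bottles. Origin: centre of its underside on the bench; inner floor 5 mm above the bench, inside x -60 to 60, y -85 to 85
- bottle_a: Bystander in the carrier: dropper bottle 78 mm tall: round white body 26 mm in diameter up to 44 mm, shoulder, then a grey cylindrical screw cap 20 mm in diameter from 52 to 78 mm above its base; 40 g. Origin: centre of its base, z up
- bottle_b: Bystander in the carrier: dropper bottle 78 mm tall: round white body 26 mm in diameter up to 44 mm, shoulder, then a grey cylindrical screw cap 20 mm in diameter from 52 to 78 mm above its base; 40 g. Origin: centre of its base, z up
- plate: White reading plate fixed to the bench: flat slab 150 (x -75 to 75) x 220 (y -110 to 110) mm, top 12 mm above the bench, with two cassettes lying on it, their length along the plate's x. Along its -x edge (x -125 to -75) runs a 20 mm high display strip. Origin: centre of the flat slab's underside, on the bench
- cassette_a: White flat plastic test cassette 110 x 24 x 8 mm (25 g), bystander lying on the reading plate. Origin: centre of its underside; x along its length
- cassette_b: White flat plastic test cassette 110 x 24 x 8 mm (25 g), bystander lying on the reading plate. Origin: centre of its underside; x along its length
- marker: Bystander: felt marker about 133 mm long (along its x), 13 mm thick, lying on the bench between robot and tray. Origin: underside, near its middle
- timer: Bystander: white bench timer 50 x 62 x 18 mm lying on the bench between robot and tray. Origin: centre of its underside
There are look-alikes about, which are no part of the job. Leave any yellow look-alike of the bottle alone.

How it is judged:
By the outcome, as a careful person would: the job done as asked, in the order asked, and still so for the second after the job is handed in, with the robot touching nothing.
It also fails if it takes over 70 s, if anything falls off the work surface, if the arm or the gripper's body presses on something with over 40 N, if the wrist force passes 120 N, or if a joint passes its speed limit or range.

## Robot

A 6-joint arm with a two-finger parallel gripper is mounted at the origin on the work surface. World frame = base frame: x ahead of the robot, y to its left, z up, the work surface at z = 0. Lengths are in m, angles in degrees, forces in N, time in s.
With the tool pointing down it reaches from about 0.35 to 0.875 m from the base axis. Payload 4.2 kg.
Tool frame: the origin (TCP) lies on the front face of the gripper's body, between the roots of the fingers; the fingertips stand 70 mm ahead of it and the grasp point (between the pads) lies 51 mm ahead of it (r.nose_length is the distance from the TCP to the fingertips, in m); z points along the fingers, y is the direction in which the jaws open and shut (so a half turn about z gives the same grasp; the last joint's range is limited). The gripper opens to 87 mm and grips with 3 to 60 N. Pads are 19 mm wide; open, the fingers measure 117 mm over their backs; the gripper's body (75 mm by 190 mm) begins 51 mm behind the grasp point.
Start: joints at [-58.407, 22.042, 0.453, 0, -68.411, -14.817], TCP at [0.18, -0.598, 0.292] pointing down, gripper open.
Joint ranges: [-179.83, 179.83], [-69.29, 118.12], [-61.27, 80.66], [-181.25, 117.63], [-171.15, -9.14], [-177.46, 177.46]. Speed limits (degrees/s): [159.86, 159.86, 180, 180, 180, 180].

## Interface

Orientations are given as a 3x3 rotation matrix whose columns are the frame's x, y, z axes.
In Python, from station import telemetry, capture, order, r gives the robot as it stands.
- The arm moves only by the tool drive_tool, never from a script. Its argument "series" is a list of rows, each a list of 4 numbers: the shift along the tool's x, y, z as a fraction of full scale, then the turn about the tool's z as a fraction of full scale. In form: [[dx, dy, dz, turn], ...]. A call has 1 to 10 rows; each row is the pose to reach, as a shift and turn from the pose commanded when the call began, along the tool's axes at that moment; what a row does not reach only later rows make up. Full scale, the value 1, is 0.12 m for a shift and 2 rad for a turn. A row lasts 1/8 s, in which the tool goes at most 62.5 mm and 10.7 degrees, less where a joint would pass 70% of its speed; a pose out of reach is approached as far as the arm can. A call with a number of a shift or a turn outside -1 to 1 is refused whole. A call with a gripper value outside its range is refused whole. "fingers" is the finger opening in mm, from 0 to 87, set as the call begins (left out, the last holds). The fingers move at their own pace and stop on an object; the grip force is fixed at half the most. Time passes only in rows, so rows that repeat a pose let the fingers close. It gives the time, the measured TCP pose, the force and the opening at its end, in the units of the state.
- telemetry.sense(): the state, without advancing time (a new reading comes with each control period).
- capture(name): name is "scene" or "top" or "wrist"; returns a dict with "color" (420x560x3 uint8, blue, green, red), "fx", "fy", "cx", "cy" (pixels), "eye" and "attitude" of the camera in the world; the wrist camera has in their place "mount" (4x4, takes a point from camera to tool coordinates, whose origin is the TCP and whose axes are the flange's). Camera axes: x right, y up, looking along -z (the intrinsics and any distortion apply to the point x, -y, -z); pixel columns grow to the right and rows downward; lengths in m; the calibration is good to about 2 mm. A picture is of the moment at which its call begins: read the wrist's pose just before it. There is no depth.
- order.finish_job(): hands the job in, once; it reports no verdict.
The state is a dict: "time_s": time; "joints": joint angles; "joint_velocities": joint speeds; "effort": joint torques, N m; "tcp_pos": TCP position; "ee_rot": TCP orientation; "wrist_force": force on the tool from outside, world axes, zero at the start; "moment": the same for the moment, N m; "gripper_width": opening from 0.0 (shut) to 1.0 (fully open).
Only numpy, scipy, OpenCV 4.12 (cv2) and the standard library are available. Lean on these libraries where they do the work, as an engineer would, in place of code of your own. Each camera call takes 0.05 s, during which the arm holds its last target. There are 200 camera calls.

## Working session

There is one attempt and no reset: what is moved stays moved. The work goes in short steps, Python scripts to look and compute and a tool call to move; the robot and the scene stay as the last step left them, time stands still between calls to the robot, and variables do not carry over. Pictures are saved under pics/ and viewed, about 8 in all and at most 12, crops included, and the job is handed in when it is done.

Besides the shell and the picture viewer there is one more tool, called by a JSON object that holds its "api" and its "payload". drive_tool: Moves the arm, as the interface text tells. Shift numbers are shares of 0.12 m and turn numbers shares of 2 rad, none past 1 either way. Its arguments: {"type":"object","properties":{"series":{"type":"array","items":{"type":"array","items":{"type":"number","minimum":-1,"maximum":1}}},"fingers":{"type":"number"}},"required":["series"]}

```bash
ls; mkdir -p pics; python3 - <<'E'
from station import telemetry, capture
import cv2,numpy as np
s=telemetry.sense(); print(s)
for n in ("top","scene"):
    c=capture(n); cv2.imwrite(f"pics/{n}0.png",c["color"]); print(n,{k:v for k,v in c.items() if k!="color"})
E
```

```text
pics
{'time_s': 0.0, 'joints': array([-5.84062786e+01,  2.20920506e+01,  3.79532585e-01, -2.89481941e-02,
       -6.84098299e+01, -1.48160216e+01]), 'joint_velocities': array([ 0.01960266, -0.01372723,  0.01493864,  0.09686538,  0.02584358,
       -0.02735247]), 'effort': array([ 7.90532431e-04, -3.90669429e+01,  1.87410772e+01,  4.21984702e+00,
        1.09538631e-02, -2.04170774e-04]), 'tcp_pos': array([ 0.18030337, -0.59796294,  0.29114426]), 'ee_rot': array([[-9.57485679e-01, -2.88479908e-01, -7.18520221e-04],
       [-2.88480788e-01,  9.57483457e-01,  2.06496084e-03],
       [ 9.22715117e-05,  2.18444971e-03, -9.99997610e-01]]), 'wrist_force': array([ 0.34429188, -0.51963442,  0.02498654]), 'moment': array([ 0.0473956 , -0.04904657,  0.02006036]), 'gripper_width': 1.002689956926472}
top {'fx': 398.21418893247494, 'fy': 398.21418893247494, 'cx': 282.17318441061155, 'cy': 212.74706883134812, 'eye': array([ 0.51346846, -0.01150114,  0.91871078]), 'attitude': array([[-0.0115048 ,  0.9983406 , -0.05642425],
       [-0.99985898, -0.01217596, -0.0115655 ],
       [-0.01223333,  0.05628323,  0.99833989]])}
scene {'fx': 415.3329650976654, 'fy': 415.3329650976654, 'cx': 282.6651315396855, 'cy': 209.50506326891576, 'eye': array([1.21861538, 0.42168187, 0.57766574]), 'attitude': array([[-0.54737737, -0.45170398,  0.70451511],
       [ 0.83683077, -0.3050875 ,  0.4545722 ],
       [ 0.00960668,  0.83838245,  0.54499778]])}
```

View pics/top0.png

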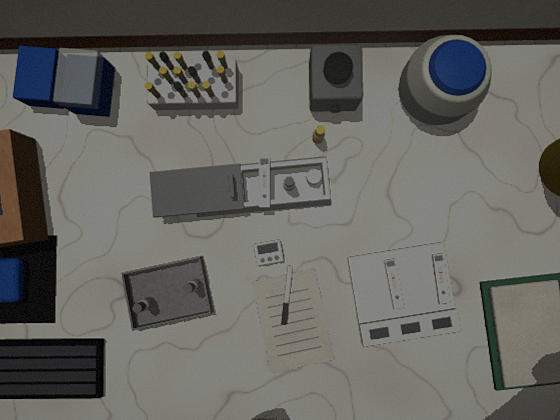

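View pics/scene0.png

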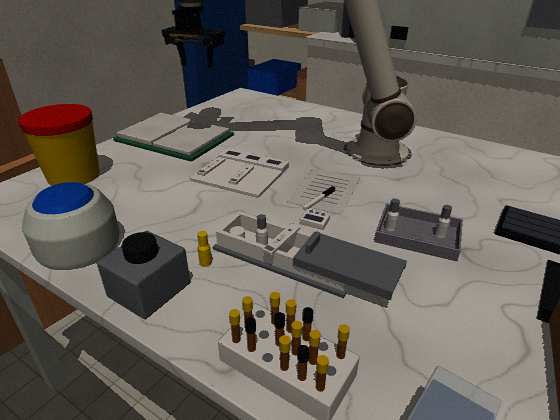

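The top view shows the tray at columns 150–330, rows 157–217. The stray lies at about (263,183), the bottle cap at (289,183) and the jar at (314,176). The carrier is around (168,292) and the plate around (404,292). The yellow look-alike at (319,134) stays where it is. Next I'll view enlarged crops.

```bash
cat > h.py <<'E'
import cv2,numpy as np
from station import telemetry,capture
def ray(c,u,v,z,eye=None,R=None):
    eye=c["eye"] if eye is None else eye; R=c["attitude"] if R is None else R
    d=R@np.array([(u-c["cx"])/c["fx"],-(v-c["cy"])/c["fy"],-1.0])
    return eye+d*(z-eye[2])/d[2]
def wrist(name):
    s=telemetry.sense(); c=capture("wrist"); M=np.array(c["mount"])
    c["eye"]=s["tcp_pos"]+s["ee_rot"]@M[:3,3]; c["attitude"]=s["ee_rot"]@M[:3,:3]
    cv2.imwrite(f"pics/{name}.png",c["color"]); c["s"]=s
    np.savez(f"pics/{name}.npz",**{k:c[k] for k in("fx","fy","cx","cy","eye","attitude","color")})
    return c
def project(c,P):
    q=c["attitude"].T@(np.array(P)-c["eye"]); return (c["cx"]+c["fx"]*q[0]/-q[2], c["cy"]-c["fy"]*q[1]/-q[2])
E
python3 - <<'E'
from h import *
c=capture("top"); im=c["color"]; np.savez("pics/top.npz",**{k:c[k] for k in("fx","fy","cx","cy","eye","attitude","color")})
im=np.clip(im.astype(float)*1.3,0,255).astype(np.uint8)
o=np.zeros((600,800,3),np.uint8)
def put(x0,y0,w,h,k,X,Y):
    o[Y:Y+h*k,X:X+w*k]=cv2.resize(im[y0:y0+h,x0:x0+w],None,fx=k,fy=k,interpolation=cv2.INTER_CUBIC)
put(140,150,200,70,4,0,0); put(115,250,106,86,3,0,290) ; put(343,238,124,106,3,330,282)
cv2.imwrite("pics/mont.png",o)
E
```

```text
(no output)
```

View pics/mont.png

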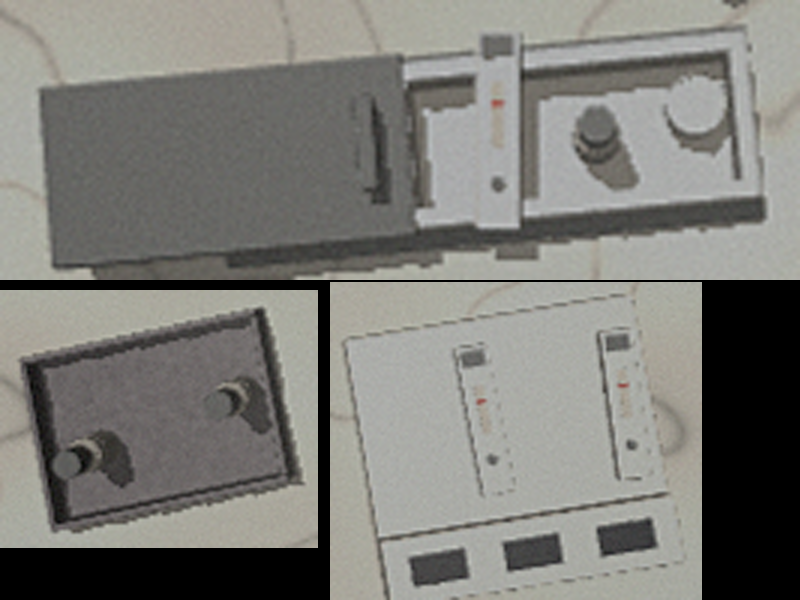

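```bash
python3 - <<'E'
from h import *
c=dict(np.load("pics/top.npz"))
P=lambda m,z,o:[ray(c,o[0]+(x-o[2])/o[4],o[1]+(y-o[3])/o[4],z)[:2] for x,y in m]
T=(140,150,0,0,4);C=(115,250,0,290,3);L=(343,238,330,282,3)
np.set_printoptions(precision=4,suppress=True)
ang=lambda a,b:np.degrees(np.arctan2(b[1]-a[1],b[0]-a[0]))
def rect(n,m,z,o):
    p=np.array(P(m,z,o)); e=[np.linalg.norm(p[i]-p[(i+1)%4]) for i in range(4)]
    print(n,"ctr",p.mean(0),"edges",np.array(e),"ang of top edge dir right->left",ang(p[1],p[0]),ang(p[2],p[3]),"up",ang(p[3],p[0]),ang(p[2],p[1])); return p
cv=rect("cover",[(40,90),(404,55),(416,232),(55,268)],.0515,T)
tr=np.array(P([(745,28),(765,200)],.045,T)); print("tray -y end",tr,tr.mean(0),np.linalg.norm(tr[0]-tr[1]))
rect("stray",[(477,35),(520,33),(522,226),(478,228)],.053,T)
print("cap",P([(599,124)],.083,T),"jar",P([(697,105)],.035,T))
rect("carrier",[(22,358),(263,309),(300,483),(55,530)],.03,C)
print("caps",P([(68,463),(220,404)],.083,C))
rect("plate",[(345,340),(633,294),(667,493),(378,538)],.012,L)
rect("ca",[(455,348),(487,345),(515,490),(483,496)],.02,L)
rect("cb",[(598,332),(632,328),(650,475),(618,480)],.02,L)
E
```

```text
cover ctr [0.6142 0.1845] edges [0.2015 0.0978 0.1986 0.0986] ang of top edge dir right->left 94.75012469589423 94.99696521135824 up 5.207135807276782 3.523146913857869
tray -y end [[ 0.6852 -0.1003]
 [ 0.5896 -0.1096]] [ 0.6374 -0.1049] 0.09602138641939417
stray ctr [0.6291 0.0358] edges [0.0236 0.1062 0.024  0.1062] ang of top edge dir right->left 91.89148729718404 91.89836401113674 up -0.17910209336144806 0.02782909282913983
cap [array([ 0.6276, -0.0186])] jar [array([ 0.6441, -0.0738])]
carrier ctr [0.388  0.2534] edges [0.1826 0.1307 0.1837 0.1287] ang of top edge dir right->left 100.81542106425161 100.1957034649874 up 11.57876186110286 12.045822877122147
caps [array([0.3663, 0.3015]), array([0.4059, 0.1957])]
plate ctr [ 0.404  -0.2678] edges [0.2196 0.1497 0.2181 0.149 ] ang of top edge dir right->left 98.41544721231658 98.22466855197693 up 8.311397828670852 7.742540412823927
ca ctr [ 0.4024 -0.2501] edges [0.0239 0.1085 0.0241 0.1107] ang of top edge dir right->left 94.72161590753963 99.96503341321207 up 9.275519349124446 9.405202010192804
cb ctr [ 0.4132 -0.3538] edges [0.0255 0.1089 0.0239 0.1098] ang of top edge dir right->left 96.0688859853164 98.25125178976305 up 5.843794066657101 5.031549182750456
```

The sizes and heights all check out. I'm moving above the stray now, turning the jaws onto its width.

{"api": "drive_tool", "payload": {"series": [[-0.166, 0.2, 0, 0.037], [-0.333, 0.395, 0, 0.074], [-0.5, 0.59, 0, 0.11], [-0.665, 0.79, 0, 0.147]], "fingers": 42}}

```text
time_s: 0.65
tcp_pos: [0.2297, -0.4836, 0.2919]
ee_rot: [[-1.0, 0.004, -0.0], [0.004, 1.0, 0.001], [0.0, 0.001, -1.0]]
wrist_force: [1.1, 0.1, -0.6]
gripper_width: 0.634
```

{"api": "drive_tool", "payload": {"series": [[-0.222, 0.289, 0, 0], [-0.444, 0.578, 0, 0], [-0.667, 0.867, 0, 0]]}}

```text
time_s: 1.02
tcp_pos: [0.3101, -0.3794, 0.2921]
ee_rot: [[-1.0, 0.002, -0.0], [0.002, 1.0, 0.0], [0.0, 0.0, -1.0]]
wrist_force: [0.0, -0.5, -0.2]
gripper_width: 0.486
```

{"api": "drive_tool", "payload": {"series": [[-0.222, 0.289, 0, 0], [-0.444, 0.578, 0, 0], [-0.667, 0.867, 0, 0]]}}

```text
time_s: 1.4
tcp_pos: [0.3903, -0.2754, 0.2922]
ee_rot: [[-1.0, 0.001, -0.0], [0.001, 1.0, 0.0], [0.0, 0.0, -1.0]]
wrist_force: [0.5, 0.4, -0.0]
gripper_width: 0.484
```

{"api": "drive_tool", "payload": {"series": [[-0.222, 0.289, 0, 0], [-0.444, 0.578, 0, 0], [-0.667, 0.867, 0, 0]]}}

```text
time_s: 1.78
tcp_pos: [0.4705, -0.1714, 0.2921]
ee_rot: [[-1.0, 0.001, -0.0], [0.001, 1.0, 0.0], [0.0, 0.0, -1.0]]
wrist_force: [0.9, -0.6, -0.4]
gripper_width: 0.487
```

{"api": "drive_tool", "payload": {"series": [[-0.222, 0.289, 0, 0], [-0.444, 0.578, 0, 0], [-0.667, 0.867, 0, 0]]}}

```text
time_s: 2.15
tcp_pos: [0.5507, -0.0675, 0.2921]
ee_rot: [[-1.0, 0.001, -0.0], [0.001, 1.0, 0.0], [0.0, 0.0, -1.0]]
wrist_force: [-0.0, -1.1, 0.8]
gripper_width: 0.485
```

{"api": "drive_tool", "payload": {"series": [[-0.222, 0.289, 0, 0], [-0.444, 0.578, 0, 0], [-0.6, 0.8, 0, 0], [-0.667, 0.867, 0, 0], [-0.667, 0.867, 0, 0], [-0.667, 0.867, 0, 0]]}}

```text
time_s: 2.9
tcp_pos: [0.6297, 0.0343, 0.2923]
ee_rot: [[-1.0, 0.002, -0.001], [0.002, 1.0, -0.0], [0.001, -0.0, -1.0]]
wrist_force: [-0.2, -0.4, 0.6]
gripper_width: 0.481
```

```bash
python3 - <<'E'
from h import *
c=wrist("w1"); s=c["s"]; print(s["time_s"],s["tcp_pos"],s["ee_rot"],s["wrist_force"],c["eye"],c["attitude"])
for n,p in dict(stray=(.6291,.0358,.053),cap=(.6276,-.0186,.083),jar=(.6441,-.0738,.035),rib=(.6374-.0823*.21,-.1049+.21,.0735)).items(): print(n,project(c,p))
E
```

```text
2.9 [0.62967035 0.0342756  0.29225051] [[-9.99997674e-01  2.06821747e-03 -6.12337653e-04]
 [ 2.06829857e-03  9.99997852e-01 -1.31837788e-04]
 [ 6.12063669e-04 -1.33103979e-04 -9.99999804e-01]] [-0.15652365 -0.35158291  0.55434628] [0.56137166 0.03381763 0.38569105] [[ 0.00244849 -0.96802886 -0.25082688]
 [ 0.99999615  0.0020435   0.00187509]
 [-0.00130257 -0.2508305   0.96803015]]
stray (np.float64(286.3720480521915), np.float64(193.08975058463795))
cap (np.float64(224.60033639893607), np.float64(198.37283892578873))
jar (np.float64(178.9722987397298), np.float64(204.20962050966773))
rib (np.float64(363.69278231729044), np.float64(187.6674245205697))
```

View pics/w1.png

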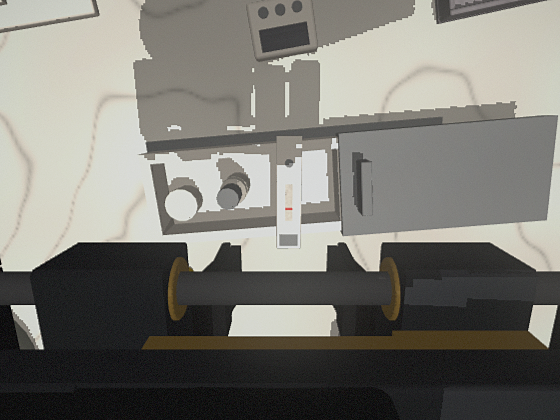

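The wrist view shows the stray with corners about (277,136), (301,136), (301,248) and (277,248), the bottle cap top near (228,198), the jar top near (182,204) and the rib near (365,185).

```bash
python3 - <<'E'
from h import *
c=dict(np.load("pics/w1.npz"))
np.set_printoptions(precision=4,suppress=True)
for n,u,v,z in [("s",277,136,.053),("s",301,136,.053),("s",301,248,.053),("s",277,248,.053),("cap",228,199,.083),("jar",182,204,.035),("ribTL",358,152,.0735),("ribBL",362,214,.0735),("cover lead",338,134,.0515),("cover lead",342,234,.0515),("carrier?",0,0,0)]: print(n,ray(c,u,v,z))
cv2.imwrite("pics/w1z.png",cv2.resize(c["color"][125:255,150:390],None,fx=3.3,fy=3.3,interpolation=cv2.INTER_CUBIC))
E
```

```text
s [0.5754 0.0272 0.053 ]
s [0.5755 0.0493 0.053 ]
s [0.6851 0.0504 0.053 ]
s [0.6851 0.0264 0.053 ]
cap [ 0.6282 -0.0156  0.083 ]
jar [ 0.6439 -0.0707  0.035 ]
ribTL [0.5884 0.0984 0.0735]
ribBL [0.6446 0.1049 0.0735]
cover lead [0.5738 0.0836 0.0515]
cover lead [0.671  0.0911 0.0515]
carrier? [ 0.4468 -0.2439  0.    ]
```

View pics/w1z.png

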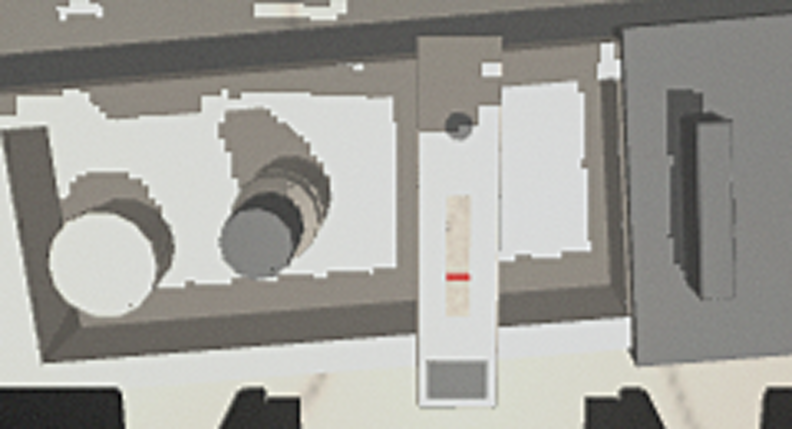

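{"api": "drive_tool", "payload": {"series": [[0, 0.03, 0.25, 0], [0, 0.03, 0.5, 0], [0, 0.03, 0.75, 0], [0, 0.03, 1, 0]]}}

```text
time_s: 3.45
tcp_pos: [0.6299, 0.0378, 0.172]
ee_rot: [[-1.0, 0.002, 0.001], [0.002, 1.0, 0.0], [-0.001, 0.0, -1.0]]
wrist_force: [0.7, 0.3, -0.3]
gripper_width: 0.482
```

{"api": "drive_tool", "payload": {"series": [[0, 0, 0.15, 0], [0, 0, 0.3, 0], [0, 0, 0.4, 0], [0, 0, 0.46, 0], [0, 0, 0.46, 0], [0, 0, 0.46, 0]]}}

```text
time_s: 4.2
tcp_pos: [0.6307, 0.0389, 0.1177]
ee_rot: [[-1.0, 0.001, 0.001], [0.001, 1.0, 0.0], [-0.001, 0.0, -1.0]]
wrist_force: [-0.2, 0.2, -0.3]
gripper_width: 0.484
```

{"api": "drive_tool", "payload": {"series": [[0, 0, 0, 0], [0, 0, 0, 0], [0, 0, 0, 0], [0, 0, 0, 0], [0, 0, 0, 0]], "fingers": 0}}

```text
time_s: 4.82
tcp_pos: [0.6304, 0.0388, 0.1173]
ee_rot: [[-1.0, 0.001, 0.0], [0.001, 1.0, 0.0], [-0.0, 0.0, -1.0]]
wrist_force: [-1.5, -0.2, 1.5]
gripper_width: 0.264
```

{"api": "drive_tool", "payload": {"series": [[0, 0, -0.12, 0], [0, 0, -0.3, 0], [0, 0, -0.5, 0], [0, 0, -0.667, 0]]}}

```text
time_s: 5.32
tcp_pos: [0.6305, 0.0387, 0.199]
ee_rot: [[-1.0, 0.001, 0.002], [0.001, 1.0, 0.0], [-0.002, 0.0, -1.0]]
wrist_force: [0.2, -0.9, -0.1]
gripper_width: 0.277
```

{"api": "drive_tool", "payload": {"series": [[0.2, -0.2, 0, 0], [0.45, -0.45, 0, 0], [0.7, -0.7, 0, 0], [0.983, -0.988, 0, 0]]}}

```text
time_s: 5.82
tcp_pos: [0.5115, -0.0804, 0.198]
ee_rot: [[-1.0, 0.0, 0.002], [0.0, 1.0, -0.0], [-0.002, -0.0, -1.0]]
wrist_force: [1.5, -0.8, 0.0]
gripper_width: 0.27
```

{"api": "drive_tool", "payload": {"series": [[0.25, -0.25, 0, -0.02], [0.5, -0.5, 0, -0.04], [0.75, -0.75, 0, -0.06], [0.983, -0.988, 0, -0.07], [0.983, -0.988, 0, -0.07], [0.983, -0.988, 0, -0.07]]}}

```text
time_s: 6.58
tcp_pos: [0.3946, -0.1982, 0.1979]
ee_rot: [[-0.99, -0.138, 0.002], [-0.138, 0.99, -0.0], [-0.002, -0.001, -1.0]]
wrist_force: [1.1, 0.1, -0.4]
gripper_width: 0.269
```

```bash
python3 - <<'E'
from h import *
c=wrist("w2"); s=c["s"]; print(s["time_s"],s["tcp_pos"],s["gripper_width"],s["wrist_force"])
E
```

```text
6.575 [ 0.39461236 -0.19822385  0.19787581] 0.2688566158970403 [ 1.05945707  0.06855531 -0.4069877 ]
```

View pics/w2.png

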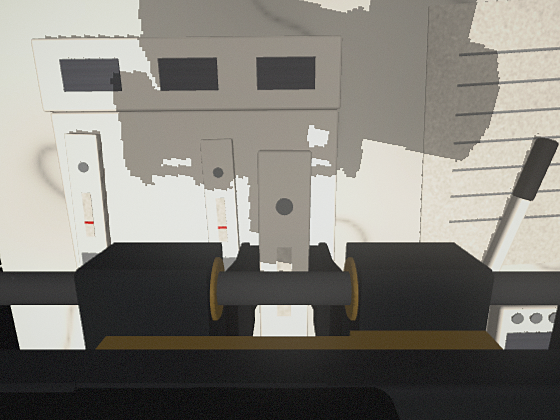

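{"api": "drive_tool", "payload": {"series": [[0, 0, 0.2, 0], [0, 0, 0.4, 0], [0, 0, 0.6, 0], [0, 0, 0.75, 0], [0, 0, 0.85, 0], [0, 0, 0.9, 0], [0, 0, 0.93, 0], [0, 0, 0.938, 0], [0, 0, 0.938, 0], [0, 0, 0.938, 0]]}}

```text
time_s: 7.88
tcp_pos: [0.3943, -0.1982, 0.0849]
ee_rot: [[-0.99, -0.138, 0.001], [-0.138, 0.99, -0.0], [-0.001, -0.0, -1.0]]
wrist_force: [0.2, -0.4, -0.8]
gripper_width: 0.264
```

{"api": "drive_tool", "payload": {"series": [[0, 0, 0, 0], [0, 0, 0, 0], [0, 0, 0, 0]], "fingers": 36}}

```text
time_s: 8.25
tcp_pos: [0.3941, -0.1981, 0.0846]
ee_rot: [[-0.99, -0.138, 0.0], [-0.138, 0.99, -0.0], [-0.0, -0.0, -1.0]]
wrist_force: [0.7, -0.5, 0.1]
gripper_width: 0.405
```

{"api": "drive_tool", "payload": {"series": [[0, 0, -0.1, 0], [0, 0, -0.3, 0], [0, 0, -0.6, 0], [0, 0, -0.95, 0]]}}

```text
time_s: 8.75
tcp_pos: [0.3936, -0.198, 0.2001]
ee_rot: [[-0.99, -0.138, -0.001], [-0.138, 0.99, 0.0], [0.001, 0.0, -1.0]]
wrist_force: [0.9, 0.0, 0.1]
gripper_width: 0.412
```

```bash
python3 - <<'E'
from h import *
c=wrist("w3"); s=c["s"]; print(s["time_s"],s["tcp_pos"],s["gripper_width"],s["wrist_force"])
t=capture("scene"); cv2.imwrite("pics/s3.png",t["color"])
cv2.imwrite("pics/m3.png",np.hstack([cv2.resize(c["color"][20:270],(400,300)),cv2.resize(t["color"][110:230,170:330],(400,300),interpolation=cv2.INTER_CUBIC)]))
E
```

```text
8.75 [ 0.39364976 -0.19804439  0.20011198] 0.4124109982493391 [0.86076848 0.0324199  0.07104629]
```

View pics/m3.png

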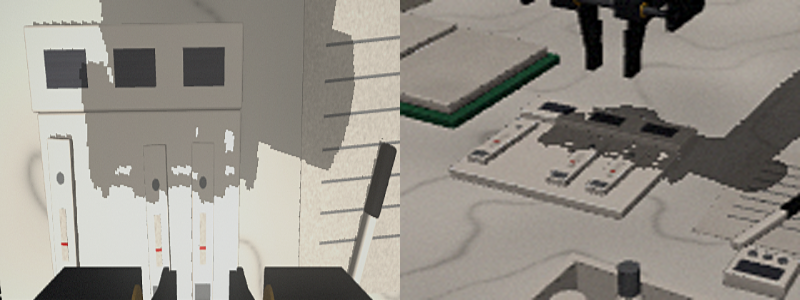

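The cassette lies flat and parallel beside cassette_a. Next is the bottle: cap at about (0.627, -0.016), turning the jaws to lie across the tray and carrier.

{"api": "drive_tool", "payload": {"series": [[-0.2, 0.11, 0, 0], [-0.45, 0.26, 0, 0], [-0.712, 0.411, 0, 0]]}}

```text
time_s: 9.22
tcp_pos: [0.4722, -0.1368, 0.1988]
ee_rot: [[-0.99, -0.138, 0.0], [-0.138, 0.99, 0.0], [-0.0, 0.0, -1.0]]
wrist_force: [0.7, -0.8, 0.4]
gripper_width: 0.415
```

{"api": "drive_tool", "payload": {"series": [[-0.25, 0.14, 0, 0], [-0.48, 0.28, 0, 0], [-0.712, 0.411, 0, 0]]}}

```text
time_s: 9.6
tcp_pos: [0.5501, -0.076, 0.1985]
ee_rot: [[-0.99, -0.139, -0.001], [-0.139, 0.99, 0.0], [0.001, 0.0, -1.0]]
wrist_force: [0.7, -0.8, 0.5]
gripper_width: 0.415
```

{"api": "drive_tool", "payload": {"series": [[-0.2, 0.11, 0, -0.08], [-0.4, 0.22, 0, -0.16], [-0.55, 0.31, 0, -0.24], [-0.65, 0.38, 0, -0.32], [-0.712, 0.411, 0, -0.4], [-0.712, 0.411, 0, -0.48], [-0.712, 0.411, 0, -0.56], [-0.712, 0.411, 0, -0.64], [-0.712, 0.411, 0, -0.72], [-0.712, 0.411, 0, -0.809]]}}

```text
time_s: 10.85
tcp_pos: [0.6271, -0.0161, 0.1984]
ee_rot: [[0.191, -0.982, -0.001], [-0.982, -0.191, -0.0], [-0.0, 0.001, -1.0]]
wrist_force: [0.1, -0.2, -0.3]
gripper_width: 0.416
```

{"api": "drive_tool", "payload": {"series": [[0, 0, 0, 0], [0, 0, 0, 0], [0, 0, 0, 0]]}}

```text
time_s: 11.22
tcp_pos: [0.6274, -0.0161, 0.1985]
ee_rot: [[0.184, -0.983, -0.0], [-0.983, -0.184, 0.0], [-0.0, 0.0, -1.0]]
wrist_force: [0.0, -0.3, 0.0]
gripper_width: 0.414
```

```bash
python3 - <<'E'
from h import *
c=wrist("w4"); s=c["s"]; print(s["time_s"],s["tcp_pos"],s["ee_rot"],s["joints"])
print(project(c,(.627,-.016,.083)),project(c,(.627,-.016,.057)))
E
```

```text
11.225 [ 0.62736957 -0.01610891  0.19849105] [[ 1.83532293e-01 -9.83013659e-01 -2.10000679e-04]
 [-9.83013680e-01 -1.83532301e-01  1.54938811e-05]
 [-5.37726044e-05  2.03589912e-04 -9.99999978e-01]] [ 1.32794134e+01  2.66619208e+01 -6.40972428e+00 -4.32858864e-03
 -5.69398615e+01 -2.70147744e+00]
(np.float64(284.1639187698122), np.float64(235.4212807996652)) (np.float64(284.0846861801081), np.float64(223.58254269208786))
```

View pics/w4.png

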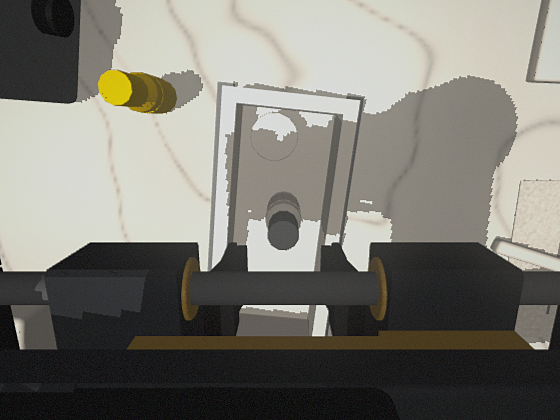

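The cap top is seen at (284,234), exactly where predicted. I'll descend and grip it.

{"api": "drive_tool", "payload": {"series": [[0, 0, 0.15, 0], [0, 0, 0.3, 0], [0, 0, 0.43, 0], [0, 0, 0.54, 0], [0, 0, 0.62, 0], [0, 0, 0.635, 0], [0, 0, 0.635, 0], [0, 0, 0.635, 0]]}}

```text
time_s: 12.28
tcp_pos: [0.6278, -0.016, 0.123]
ee_rot: [[0.185, -0.983, 0.001], [-0.983, -0.185, 0.0], [0.0, -0.001, -1.0]]
wrist_force: [0.3, 0.2, -0.6]
gripper_width: 0.412
```

{"api": "drive_tool", "payload": {"series": [[0, 0, 0, 0], [0, 0, 0, 0], [0, 0, 0, 0], [0, 0, 0, 0], [0, 0, 0, 0]], "fingers": 0}}

```text
time_s: 12.9
tcp_pos: [0.6276, -0.0161, 0.1225]
ee_rot: [[0.185, -0.983, 0.0], [-0.983, -0.185, -0.0], [0.0, -0.0, -1.0]]
wrist_force: [0.7, 0.6, 1.4]
gripper_width: 0.221
```

{"api": "drive_tool", "payload": {"series": [[0, 0, -0.1, 0], [0, 0, -0.25, 0], [0, 0, -0.45, 0], [0, 0, -0.65, 0], [0, 0, -0.8, 0], [0, 0, -0.9, 0], [0, 0, -0.9, 0]]}}

```text
time_s: 13.78
tcp_pos: [0.6278, -0.016, 0.2319]
ee_rot: [[0.185, -0.983, 0.003], [-0.983, -0.185, 0.001], [-0.0, -0.003, -1.0]]
wrist_force: [-0.1, 0.2, -0.8]
gripper_width: 0.225
```

```bash
python3 - <<'E'
from h import *
c=wrist("w5"); s=c["s"]; print(s["time_s"],s["tcp_pos"],s["ee_rot"],s["joints"][[0,5]])
w=np.array([.388,.2534])-s["tcp_pos"][:2]; print(w, s["ee_rot"][:2,:2].T@w/.12)
E
```

```text
13.775 [ 0.62784226 -0.0160182   0.23191346] [[ 1.85034903e-01 -9.82727948e-01  2.80451327e-03]
 [-9.82731949e-01 -1.85034064e-01  5.58331398e-04]
 [-2.97573822e-05 -2.85939559e-03 -9.99995911e-01]] [13.28116635 -2.62121667]
[-0.23984226  0.2694182 ] [-2.57620887  1.54873459]
```

{"api": "drive_tool", "payload": {"series": [[-0.1, 0.06, 0, 0], [-0.3, 0.18, 0, 0], [-0.58, 0.35, 0, 0], [-0.859, 0.516, 0, 0]]}}

```text
time_s: 14.32
tcp_pos: [0.5458, 0.0747, 0.2293]
ee_rot: [[0.185, -0.983, -0.002], [-0.983, -0.185, -0.001], [0.0, 0.002, -1.0]]
wrist_force: [0.1, 0.3, -0.6]
gripper_width: 0.219
```

{"api": "drive_tool", "payload": {"series": [[-0.28, 0.17, 0, 0], [-0.57, 0.34, 0, 0], [-0.859, 0.516, 0, 0]]}}

```text
time_s: 14.7
tcp_pos: [0.4657, 0.1645, 0.2296]
ee_rot: [[0.185, -0.983, -0.001], [-0.983, -0.185, -0.001], [0.001, 0.002, -1.0]]
wrist_force: [0.7, 0.4, -0.2]
gripper_width: 0.222
```

{"api": "drive_tool", "payload": {"series": [[-0.28, 0.17, 0, 0], [-0.55, 0.33, 0, 0], [-0.72, 0.43, 0, 0], [-0.82, 0.49, 0, 0], [-0.859, 0.516, 0, 0], [-0.859, 0.516, 0, 0], [-0.859, 0.516, 0, 0]]}}

```text
time_s: 15.58
tcp_pos: [0.388, 0.253, 0.2302]
ee_rot: [[0.184, -0.983, -0.0], [-0.983, -0.184, -0.0], [0.0, 0.0, -1.0]]
wrist_force: [-0.6, 0.8, -0.4]
gripper_width: 0.22
```

```bash
python3 - <<'E'
from h import *
c=wrist("w6"); s=c["s"]; print(s["time_s"],s["tcp_pos"],s["gripper_width"],s["joints"])
t=capture("scene"); cv2.imwrite("pics/s6.png",t["color"])
cv2.imwrite("pics/m6.png",np.hstack([cv2.resize(c["color"],(400,300)),cv2.resize(t["color"][110:290,300:540],(400,300),interpolation=cv2.INTER_CUBIC)]))
E
```

```text
15.575 [0.38801098 0.25301706 0.2302076 ] 0.21979191432212755 [ 5.32899694e+01  9.72624547e+00 -2.66931399e+01  3.69280258e-03
 -5.36010144e+01 -4.26861797e+01]
```

View pics/m6.png

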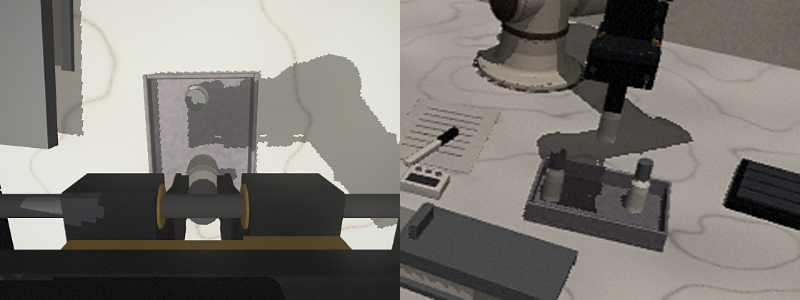

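{"api": "drive_tool", "payload": {"series": [[0, 0, 0.15, 0], [0, 0, 0.35, 0], [0, 0, 0.55, 0], [0, 0, 0.7, 0], [0, 0, 0.8, 0], [0, 0, 0.86, 0], [0, 0, 0.885, 0], [0, 0, 0.897, 0], [0, 0, 0.897, 0], [0, 0, 0.897, 0]]}}

```text
time_s: 16.92
tcp_pos: [0.3878, 0.2536, 0.123]
ee_rot: [[0.185, -0.983, 0.001], [-0.983, -0.185, 0.001], [-0.001, -0.001, -1.0]]
wrist_force: [0.2, 0.0, 0.2]
gripper_width: 0.219
```

{"api": "drive_tool", "payload": {"series": [[0, 0, 0, 0], [0, 0, 0, 0], [0, 0, 0, 0], [0, 0, 0, 0]], "fingers": 38}}

```text
time_s: 17.42
tcp_pos: [0.3877, 0.2535, 0.1227]
ee_rot: [[0.185, -0.983, 0.0], [-0.983, -0.185, 0.0], [-0.0, -0.0, -1.0]]
wrist_force: [-0.9, -0.4, 0.2]
gripper_width: 0.43
```

{"api": "drive_tool", "payload": {"series": [[0, 0, -0.08, 0], [0, 0, -0.2, 0], [0, 0, -0.4, 0], [0, 0, -0.6, 0], [0, 0, -0.7, 0]]}}

```text
time_s: 18.05
tcp_pos: [0.388, 0.2538, 0.2085]
ee_rot: [[0.185, -0.983, 0.002], [-0.983, -0.185, 0.002], [-0.002, -0.002, -1.0]]
wrist_force: [-0.8, 0.5, -0.8]
gripper_width: 0.434
```

```bash
python3 - <<'E'
from h import *
c=wrist("w7"); s=c["s"]; print(s["time_s"],s["tcp_pos"],s["ee_rot"],s["gripper_width"],s["joints"])
t=capture("scene"); cv2.imwrite("pics/s7.png",t["color"])
cv2.imwrite("pics/m7.png",np.hstack([cv2.resize(c["color"],(400,300)),cv2.resize(t["color"][110:290,300:540],(400,300),interpolation=cv2.INTER_CUBIC)]))
E
```

```text
18.05 [0.38804843 0.25384409 0.20847655] [[ 0.18504256 -0.98272868  0.00189347]
 [-0.98272868 -0.18503816  0.00228389]
 [-0.00189408 -0.00228338 -0.9999956 ]] 0.4341699234486129 [ 5.33543236e+01  1.12341472e+01 -2.84713784e+01  1.16491143e-02
 -5.01247298e+01 -4.26982698e+01]
```

View pics/m7.png

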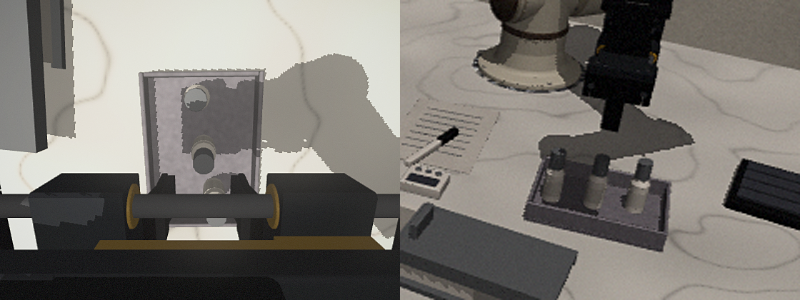

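The bottle stands upright between the other two. Ten pictures viewed so far. Now the cover's rib, at about (0.620, 0.107).

{"api": "drive_tool", "payload": {"series": [[0.2, -0.21, 0, 0], [0.4, -0.43, 0, 0], [0.6, -0.64, 0, 0], [0.781, -0.837, 0, 0]]}}

```text
time_s: 18.65
tcp_pos: [0.5042, 0.1789, 0.2054]
ee_rot: [[0.185, -0.983, -0.002], [-0.983, -0.185, -0.001], [0.001, 0.002, -1.0]]
wrist_force: [-0.6, 0.3, 0.7]
gripper_width: 0.439
```

{"api": "drive_tool", "payload": {"series": [[0.2, -0.21, 0, 0.084], [0.4, -0.43, 0, 0.168], [0.6, -0.64, 0, 0.252], [0.75, -0.8, 0, 0.336], [0.781, -0.837, 0, 0.42], [0.781, -0.837, 0, 0.504], [0.781, -0.837, 0, 0.588], [0.781, -0.837, 0, 0.672], [0.781, -0.837, 0, 0.756], [0.781, -0.837, 0, 0.837]]}}

```text
time_s: 19.9
tcp_pos: [0.6192, 0.1062, 0.2051]
ee_rot: [[-0.997, -0.077, -0.003], [-0.077, 0.997, -0.001], [0.003, -0.001, -1.0]]
wrist_force: [0.4, -0.8, 0.7]
gripper_width: 0.438
```

{"api": "drive_tool", "payload": {"series": [[0, 0, 0, 0], [0, 0, 0, 0], [0, 0, 0, 0]]}}

```text
time_s: 20.27
tcp_pos: [0.6197, 0.1064, 0.2064]
ee_rot: [[-0.996, -0.084, -0.0], [-0.084, 0.996, -0.0], [0.001, -0.0, -1.0]]
wrist_force: [0.5, -0.1, 1.5]
gripper_width: 0.438
```

```bash
python3 - <<'E'
from h import *
c=wrist("w8"); s=c["s"]; print(s["time_s"],s["tcp_pos"],s["ee_rot"],s["gripper_width"],s["joints"])
u,v=project(c,(.620,.107,.0735)); print(u,v)
im=c["color"]; cv2.drawMarker(im,(int(u),int(v)),(0,0,255),0,10)
cv2.imwrite("pics/w8m.png",im)
E
```

```text
20.275 [0.61971395 0.10639016 0.20637818] [[-9.96470650e-01 -8.39404473e-02 -4.95596718e-04]
 [-8.39403635e-02  9.96470762e-01 -1.87654124e-04]
 [ 5.09599410e-04 -1.45391258e-04 -9.99999860e-01]] 0.4380070263131085 [ 2.44634022e+01  2.63426112e+01 -5.68515323e+00 -2.32574557e-03
 -5.80025345e+01 -1.09647072e+02]
285.9419801901842 226.2445514276083
```

View pics/w8m.png

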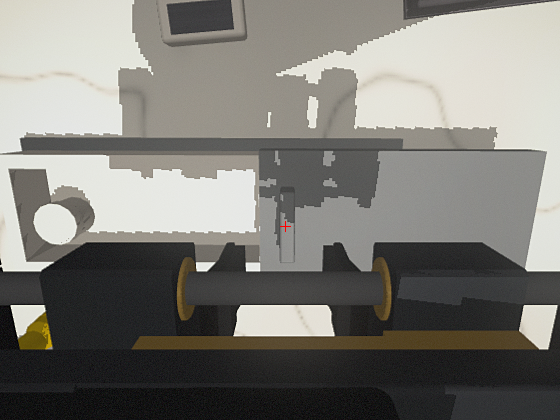

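The rib is within 1 mm of the mark and parallel to the jaws, and the tray holds only the low jar. I'll descend and grip it.

{"api": "drive_tool", "payload": {"series": [[0, 0, 0.15, 0], [0, 0, 0.3, 0], [0, 0, 0.45, 0], [0, 0, 0.57, 0], [0, 0, 0.64, 0], [0, 0, 0.67, 0], [0, 0, 0.67, 0], [0, 0, 0.67, 0]]}}

```text
time_s: 21.32
tcp_pos: [0.6201, 0.1065, 0.1269]
ee_rot: [[-0.997, -0.083, 0.001], [-0.083, 0.997, 0.0], [-0.001, 0.0, -1.0]]
wrist_force: [0.5, -0.9, 0.5]
gripper_width: 0.435
```

{"api": "drive_tool", "payload": {"series": [[0, 0, 0, 0], [0, 0, 0, 0], [0, 0, 0, 0], [0, 0, 0, 0], [0, 0, 0, 0], [0, 0, 0, 0]], "fingers": 0}}

```text
time_s: 22.08
tcp_pos: [0.6198, 0.1067, 0.1264]
ee_rot: [[-0.997, -0.083, 0.0], [-0.083, 0.997, 0.0], [-0.0, 0.0, -1.0]]
wrist_force: [-0.8, 1.9, 1.0]
gripper_width: 0.111
```

{"api": "drive_tool", "payload": {"series": [[0, -0.06, 0, 0], [0, -0.15, 0, 0], [0, -0.25, 0, 0], [0, -0.35, 0, 0], [0, -0.45, 0, 0], [0, -0.55, 0, 0], [0, -0.65, 0, 0], [0, -0.72, 0, 0], [0, -0.75, 0, 0], [0, -0.75, 0, 0]]}}

```text
time_s: 23.32
tcp_pos: [0.6272, 0.0159, 0.1264]
ee_rot: [[-0.997, -0.083, -0.0], [-0.083, 0.997, -0.001], [0.0, -0.001, -1.0]]
wrist_force: [-0.4, -1.9, 2.9]
gripper_width: 0.11
```

{"api": "drive_tool", "payload": {"series": [[0, -0.08, 0, 0], [0, -0.18, 0, 0], [0, -0.28, 0, 0], [0, -0.38, 0, 0], [0, -0.48, 0, 0], [0, -0.57, 0, 0], [0, -0.64, 0, 0], [0, -0.68, 0, 0], [0, -0.7, 0, 0], [0, -0.7, 0, 0]]}}

```text
time_s: 24.58
tcp_pos: [0.634, -0.0677, 0.1264]
ee_rot: [[-0.997, -0.083, -0.001], [-0.083, 0.997, -0.001], [0.001, -0.001, -1.0]]
wrist_force: [-2.8, -0.7, 4.3]
gripper_width: 0.111
```

{"api": "drive_tool", "payload": {"series": [[0, -0.02, 0, 0], [0, -0.04, 0, 0], [0, -0.05, 0, 0], [0, -0.05, 0, 0]]}}

```text
time_s: 25.08
tcp_pos: [0.6345, -0.0731, 0.1263]
ee_rot: [[-0.997, -0.083, -0.001], [-0.083, 0.997, -0.0], [0.001, -0.0, -1.0]]
wrist_force: [-3.0, 0.6, 5.5]
gripper_width: 0.115
```

{"api": "drive_tool", "payload": {"series": [[0, -0.02, 0, 0], [0, -0.04, 0, 0], [0, -0.04, 0, 0]]}}

```text
time_s: 25.45
tcp_pos: [0.6349, -0.0779, 0.1263]
ee_rot: [[-0.997, -0.083, -0.001], [-0.083, 0.997, -0.0], [0.001, -0.0, -1.0]]
wrist_force: [-3.7, -0.0, 4.7]
gripper_width: 0.11
```

{"api": "drive_tool", "payload": {"series": [[0, -0.01, 0, 0], [0, -0.02, 0, 0], [0, -0.02, 0, 0]]}}

```text
time_s: 25.82
tcp_pos: [0.6351, -0.0802, 0.1263]
ee_rot: [[-0.997, -0.083, -0.001], [-0.083, 0.997, -0.0], [0.001, -0.0, -1.0]]
wrist_force: [-3.6, 1.3, 5.4]
gripper_width: 0.114
```

{"api": "drive_tool", "payload": {"series": [[0, -0.01, 0, 0], [0, -0.02, 0, 0], [0, -0.02, 0, 0]]}}

```text
time_s: 26.2
tcp_pos: [0.6352, -0.082, 0.1263]
ee_rot: [[-0.997, -0.083, -0.001], [-0.083, 0.997, 0.001], [0.001, 0.001, -1.0]]
wrist_force: [-3.4, 4.0, 5.8]
gripper_width: 0.111
```

{"api": "drive_tool", "payload": {"series": [[0, -0.01, 0, 0], [0, -0.01, 0, 0], [0, -0.01, 0, 0]]}}

```text
time_s: 26.58
tcp_pos: [0.6352, -0.0822, 0.1263]
ee_rot: [[-0.997, -0.083, -0.001], [-0.083, 0.997, 0.002], [0.001, 0.002, -1.0]]
wrist_force: [-4.7, 7.1, 5.8]
gripper_width: 0.11
```

{"api": "drive_tool", "payload": {"series": [[0, -0.01, 0, 0], [0, -0.01, 0, 0], [0, -0.01, 0, 0]]}}

```text
time_s: 26.95
tcp_pos: [0.6352, -0.0823, 0.1263]
ee_rot: [[-0.997, -0.083, -0.001], [-0.083, 0.997, 0.003], [0.0, 0.003, -1.0]]
wrist_force: [-4.8, 11.9, 7.5]
gripper_width: 0.109
```

The stop is reached: the TCP holds at y = -0.082 while the force climbs to 12 N, after 190 mm of travel. I'll release, lift and check.

{"api": "drive_tool", "payload": {"series": [[0, 0, 0, 0], [0, 0, 0, 0], [0, 0, 0, 0], [0, 0, 0, 0]], "fingers": 36}}

```text
time_s: 27.45
tcp_pos: [0.6358, -0.0853, 0.126]
ee_rot: [[-0.997, -0.082, 0.0], [-0.082, 0.997, -0.0], [-0.0, -0.0, -1.0]]
wrist_force: [0.3, 0.0, -0.6]
gripper_width: 0.402
```

{"api": "drive_tool", "payload": {"series": [[0, 0, -0.1, 0], [0, 0, -0.3, 0], [0, 0, -0.6, 0], [0, 0, -1, 0]]}}

```text
time_s: 27.95
tcp_pos: [0.6352, -0.0851, 0.2473]
ee_rot: [[-0.997, -0.083, -0.002], [-0.083, 0.997, -0.0], [0.002, -0.0, -1.0]]
wrist_force: [0.5, -0.5, 0.5]
gripper_width: 0.415
```

{"api": "drive_tool", "payload": {"series": [[0.3, 0, -0.2, 0], [0.6, 0, -0.4, 0], [1, 0, -0.5, 0], [1, 0, -0.5, 0], [1, 0, -0.5, 0]]}}

```text
time_s: 28.58
tcp_pos: [0.5164, -0.0949, 0.3073]
ee_rot: [[-0.997, -0.083, 0.002], [-0.083, 0.997, 0.0], [-0.002, -0.0, -1.0]]
wrist_force: [0.6, 1.1, 0.3]
gripper_width: 0.414
```

```bash
python3 - <<'E'
from h import *
s=telemetry.sense(); print(s["time_s"],s["tcp_pos"],s["wrist_force"])
t=capture("top")["color"]; c=capture("scene")["color"]
a=cv2.resize(t[140:350,110:470],(600,350),interpolation=cv2.INTER_CUBIC); b=cv2.resize(c[120:320,180:480],(375,250),interpolation=cv2.INTER_CUBIC)
o=np.zeros((600,600,3),np.uint8); o[:350]=a; o[350:,:375]=b; cv2.imwrite("pics/fin.png",o)
E
```

```text
28.575 [ 0.51642607 -0.09491421  0.30726591] [0.5758437  1.09636291 0.28269231]
```

View pics/fin.png

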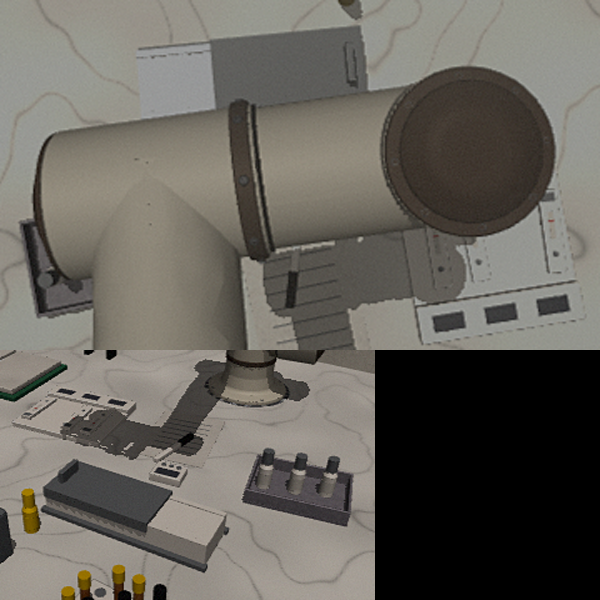

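The cover now reaches the tray's -y end and the deck is exposed at +y. Three bottles stand upright in the carrier, three cassettes lie side by side on the plate, and the marker, timer and yellow look-alike haven't moved. Handing in.

```bash
python3 -c "
from station import order
print(order.finish_job())"
```

```text
the job is handed in; nothing more can be done
None
```

The job is done in the order asked and handed in at about 29 s of the 70 s allowed.

- **Cassette:** I laid the stray flat on the reading plate beside cassette_a, about 5 cm centre to centre and roughly parallel.
- **Bottle:** I carried it upright by its cap and stood it between the two bottles in the carrier.
- **Cover:** I gripped its rib and slid it 190 mm. It stopped where predicted, and the push force rose to about 12 N without further movement, so I take it as fully shut.

**Last checks:** The final pictures show the cover over the whole well, three bottles upright, three cassettes on the plate, and the marker, timer and yellow look-alike where they were. No reported wrist force came near the limit, and the gripper was clear of everything. In the last top view the arm hid part of the carrier and plate, so I checked those in the scene view. The jar is now under the cover; I last saw it in its place just before closing.

One small disagreement: the top and wrist cameras differed by about 2–3 mm, within what the grips needed. I used the wrist values, and the grasps matched them.

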